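# Dry-fit the collars and finials on two turned posts

### The job

Dry-fit the tops of the two posts: slip the wide beaded collar over the dowel of the thick post and the narrow collar over that of the slim post, right down onto the shoulder, then crown the thick post with the tall finial and the slim post with the short one, each upright over the dowel and fully down on its collar. Leave the rosette block, the two gouges and the mallet where they lie.

Things in the scene. Friction and masses are not known exactly. Their poses are not given: they have to be found in the camera images.
- thick_post: The thicker wooden post: square foot 110 x 110 x 18 mm, 80 mm square block up to 52 mm, narrower neck, round flat shoulder 72 mm across, its top 78 mm above the bench; from its middle stands a dowel 12 mm thick, 40 mm tall (tip at 118 mm), the last 10 mm tapering to a 4 mm point. Fixed to the bench. Origin: centre of the underside, on the bench; z up along the dowel.
- slim_post: The slimmer post: square foot 96 x 96 x 18 mm, 58 mm square block up to 52 mm, neck, round flat shoulder 52 mm across, its top 78 mm above the bench; dowel 12 mm thick, 36 mm tall (tip at 114 mm), the last 10 mm tapering to a 4 mm point. Fixed to the bench. Origin: centre of the underside, on the bench; z up along the dowel.
- wide_collar: The larger loose turned wooden ring with a row of carved beads on top: 62 mm across, 24 mm tall, with a hole about 18 mm wide right through (a loose fit on the dowels). Starts flat on the bench, beads up. Origin: centre of its underside; z up along the hole.
- narrow_collar: The smaller loose beaded ring: 46 mm across, 20 mm tall, hole about 18 mm wide right through. Starts flat on the bench, beads up. Origin: centre of its underside; z up along the hole.
- tall_finial: The larger bud-shaped finial: 106 mm tall, flat foot 50 mm across, waist, then a bud 56 mm across (straight-sided from 50 to 70 mm above its underside: grip there), narrowing to a point. A hole about 18 mm wide, 24 mm deep, in the middle of the underside takes the dowel's end. Starts upright, 0.09 to 0.18 kg. Origin: centre of its underside; z up to the point.
- short_finial: The smaller bud-shaped finial: 80 mm tall, flat foot 38 mm across, bud 42 mm across (straight-sided from 42 to 56 mm above its underside: grip there), narrowing to a point; the same 18 mm wide, 24 mm deep hole underneath. Starts upright on the bench, under 0.1 kg. Origin: centre of its underside; z up to the point.
- rosette_block: Bystander: a loose square wooden block 50 x 50 x 14 mm with a round carved rosette on top (23 mm tall in all, no hole). Origin: centre of its underside.
- broad_gouge: Bystander: a carving gouge lying on the bench, 208 mm long, wooden handle 22 mm thick, steel blade 22 mm wide. Origin: on the bench under the middle of its length; x points along it to the blade's edge.
- fine_gouge: Bystander: a like gouge, 208 mm long, 22 mm thick, with a blade 10 mm wide, lying between the two posts. Origin: on the bench under the middle of its length; x points along it to the blade's edge.
- mallet: Bystander: a wooden mallet lying down, dark head 60 x 115 x 56 mm (tall), handle 24 mm thick and 210 mm long. Origin: centre of the underside of the head; -x points along the handle.
Mind the look-alikes: they are no part of the job. What is shaped like the wide_collar but green is not meant.

How it is judged:
By the outcome, as a careful person would: the job done as asked, in the order asked, and still so for the second after the job is handed in, with the robot touching nothing.
It also fails if it takes over 125 s, if anything falls off the work surface, if the arm or the gripper's body presses on something with over 40 N, if the wrist force passes 120 N, or if a joint passes its speed limit or range.

### The arm

A 6-joint arm with a two-finger parallel gripper is mounted at the origin on the work surface. World frame = base frame: x ahead of the robot, y to its left, z up, the work surface at z = 0. Lengths are in m, angles in degrees, forces in N, time in s.
With the tool pointing down it reaches from about 0.375 to 0.9 m from the base axis. Payload 3.1 kg.
Tool frame: the origin (TCP) lies on the centre line of the jaws, within the pads' length; the fingertips stand 22 mm ahead of it and the grasp point (between the pads) lies 3 mm ahead of it; z points along the fingers, y is the line along which they close (so a half turn about z gives the same grasp; the last joint's range is limited). The gripper opens to 87 mm and grips with 3 to 60 N. Pads are 19 mm wide; open, the fingers measure 117 mm over their backs; the gripper's body (75 mm by 190 mm) begins 51 mm behind the grasp point.
Start: joints at [-85.17, 30.224, 82.088, -0, 67.689, -10.227], TCP at [0.162, -0.604, 0.245] pointing down, gripper open.
Joint ranges: [-176.69, 176.69], [-43.24, 126.21], [12.49, 139.97], [-82, 262], [0, 151.66], [-163.58, 163.58]. Speed limits (degrees/s): [159.86, 159.86, 180, 180, 180, 180].

### API

Orientations are given as a 3x3 rotation matrix whose columns are the frame's x, y, z axes.
In Python, from rig import * gives the robot as it stands.
- The arm moves only by the shell command python3 -m jog 'ROWS'. ROWS is text: rows parted by semicolons, each of 7 numbers parted by spaces: the shift along the tool's x, y, z in mm, then the turn, a rotation vector about the tool's x, y, z in rad, then the finger opening in mm, from 0 to 87. In form: tx ty tz ax ay az fingers; .... A call has 1 to 12 rows; each row shifts and turns the commanded pose from where the row before left it, along the tool's axes as they then stand; what a row does not reach is not made up. A row lasts 1/8 s, in which the tool goes at most 62.5 mm and 10.7 degrees, less where a joint would pass 70% of its speed; a pose out of reach is approached as far as the arm can. A call with a gripper value outside its range is refused whole. The fingers move at their own pace and stop on an object; the grip force is fixed at half the most. Time passes only in rows, so rows that do not move let the fingers close. It gives the time, the measured TCP pose, the force, the opening and the grip force at its end, in the units of the state.
- read_state(): the state, without advancing time (a new reading comes with each control period).
- capture(name): name is "scene" or "top" or "wrist"; returns a dict with "color" (384x512x3 uint8, red, green, blue), "camera_matrix" (3x3 intrinsics, pixels), "R" (3x3) and "t" (3): a world point X has camera coordinates R X + t. Camera axes: x right, y down, z forward; pixel columns grow to the right and rows downward; lengths in m; the calibration is good to about 2 mm. A picture is of the moment at which its call begins. There is no depth.
- hand_in(): hands the job in; it is judged then, once.
Trained networks look in the newest picture that a camera, given by its name, has taken for a name from the list of things; names that differ only in an ending like _2 or _b are one class to them, and where a whole thing is asked for, a point or a joint stands for the part that bears it (a point fixed in the world has none). Each returns a list of dicts, best first, with "conf" (0 to 1); they miss things now and then, are a little off and sometimes report something else, mostly with a low value. They report only what shows in the picture. A call takes as long as a camera call. They do not tell look-alikes from the thing itself.
- find_in(camera, target): "at" ([x, y, z] in m, in world coordinates, good to about 4 mm: the middle of the surface that is visible of it).
- trace(camera, target): "pixels" (384x512 bool, what is visible of it).
- place_of(camera, target): "at" ([x, y, z] in m, in world coordinates, good to about 4 mm: a listed point, or the origin of a listed thing).
The state is a dict: "time_s": time; "joint_positions": joint angles; "qvel": joint speeds; "tau": joint torques, N m; "position": TCP position; "tcp_rot": TCP orientation; "force": force on the tool from outside, world axes, zero at the start; "moment": the same for the moment, N m; "opening": opening from 0.0 (shut) to 1.0 (fully open); "grasp_force": force on a finger pad.
Only numpy, scipy, OpenCV 4.12 (cv2) and the standard library are available. Lean on these libraries where they do the work, as an engineer would, in place of code of your own. Each camera call takes 0.05 s, during which the arm holds its last target. There are 200 camera calls.

## Working session

There is one attempt and no reset: what is moved stays moved. The work goes in short steps, Python scripts to look and compute and a shell command to move; the robot and the scene stay as the last step left them, time stands still between calls to the robot, and variables do not carry over. Pictures are saved under pics/ and viewed, at most 14 in all, crops included, and the job is handed in when it is done.

```bash
ls; mkdir -p pics; python3 - <<'E'
from rig import *
import cv2,numpy as np
np.set_printoptions(precision=4,suppress=True)
s=read_state();print(s['time_s'],s['position'],s['tcp_rot'],s['opening'],s['force'])
for c in ['scene','top']:
    r=capture(c);cv2.imwrite(f'pics/{c}0.png',r['color'][:,:,::-1])
    print(c,-r['R'].T@r['t'],r['camera_matrix'][0,0])
    for n in ['thick_post','slim_post','wide_collar','narrow_collar','tall_finial','short_finial','rosette_block','broad_gouge','fine_gouge','mallet']:
        print(n,[(np.round(d['at'],4).tolist(),round(d['conf'],2)) for d in place_of(c,n)[:3]])
E
```

```text
pics
0.0 [ 0.1623 -0.6028  0.2436] [[ 0.9657  0.2598 -0.0002]
 [ 0.2598 -0.9657  0.0022]
 [ 0.0004 -0.0022 -1.    ]] 0.9993429203893481 [ 0.1134  0.9036 -0.072 ]
scene [1.0272 0.5769 1.0476] 419.1376878803021
thick_post [([0.6363, 0.1498, 0.0022], 0.96)]
slim_post [([0.6582, -0.1615, -0.0005], 0.73)]
wide_collar [([0.4618, 0.0864, 0.001], 0.88), ([0.3327, 0.0742, -0.0013], 0.82), ([0.3705, -0.0325, -0.0007], 0.78)]
narrow_collar [([0.5257, -0.344, -0.0001], 0.49)]
tall_finial [([0.4838, -0.0649, 0.0032], 0.7)]
short_finial [([0.4758, 0.3585, 0.0027], 0.75), ([0.6368, 0.1486, -0.0006], 0.3)]
rosette_block [([0.4542, -0.2154, -0.0044], 0.46)]
broad_gouge [([0.4378, 0.2185, -0.0025], 0.75)]
fine_gouge [([0.6787, 0.0024, 0.0026], 0.55)]
mallet [([0.6714, 0.3469, -0.0002], 0.96)]
top [0.4007 0.0084 1.1399] 452.60843357358976
thick_post [([0.6348, 0.1493, 0.0008], 0.79), ([0.6734, 0.3473, 0.0019], 0.25)]
slim_post [([0.6455, -0.161, 0.0017], 0.95)]
wide_collar [([0.4591, 0.0837, -0.0002], 0.92), ([0.3639, -0.0294, -0.0022], 0.85), ([0.3316, 0.0793, 0.0026], 0.64)]
narrow_collar [([0.5315, -0.3471, -0.0003], 0.81)]
tall_finial [([0.4813, -0.0563, 0.0034], 0.96)]
short_finial [([0.4741, 0.3595, 0.0005], 0.65), ([0.4798, -0.0581, 0.0019], 0.52)]
rosette_block [([0.4537, -0.2139, -0.002], 0.64)]
broad_gouge [([0.4414, 0.2168, 0.0005], 0.83), ([0.5319, -0.3483, -0.0023], 0.71)]
fine_gouge [([0.6734, -0.0012, 0.0004], 0.97)]
mallet [([0.6731, 0.3473, 0.0021], 0.7)]
```

View pics/top0.png

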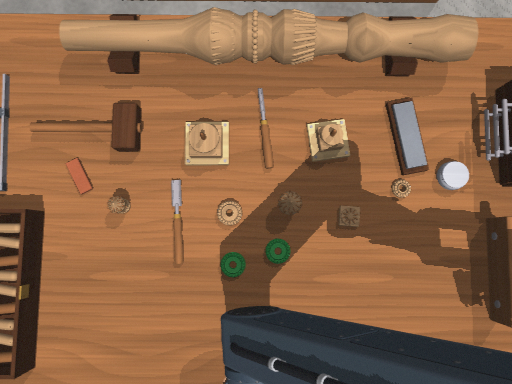

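View pics/scene0.png

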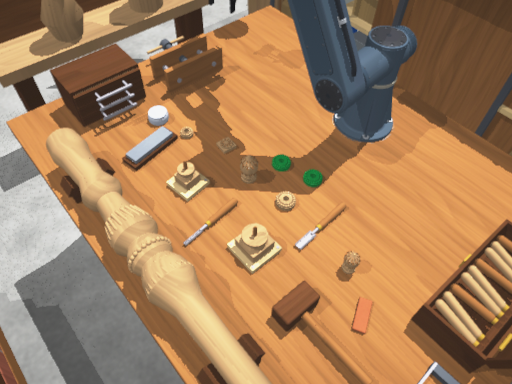

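Natural-wood ring in top at (229,212) and green rings at (233,265) and (277,251) could all be the wide collar. The wooden one fits, because green is excluded. I'll refine the poses by silhouette fit and confirm it in a crop.

```bash
cat > h.py <<'E'
from rig import *
import cv2,numpy as np
from scipy.optimize import least_squares
np.set_printoptions(precision=4,suppress=True)
A=np.linspace(0,2*np.pi,48,endpoint=False)
def ring(r,z): return np.c_[r*np.cos(A),r*np.sin(A),0*A+z]
def sq(w,z): h=w/2;return np.array([[h,h,z],[h,-h,z],[-h,-h,z],[-h,h,z]])
P={'wide_collar':[(31,2),(31,19),(24,24)],'narrow_collar':[(23,2),(23,15),(17,20)],
 'tall_finial':[(25,0),(25,8),(28,50),(28,70),(2,106)],'short_finial':[(19,0),(19,7),(21,42),(21,56),(2,80)]}
def proj(c,X): 
    q=(X@c['R'].T+c['t'])@c['camera_matrix'].T; return q[:,:2]/q[:,2:]
def cen(c,n,p):
    pts=[]
    m=np.zeros((384*4,512*4),np.uint8)
    prof=P[n]
    for a,b in zip(prof,prof[1:]):
        X=np.r_[ring(a[0],a[1]),ring(b[0],b[1])]/1000+[p[0],p[1],0]
        h=cv2.convexHull((proj(c,X)*4).astype(np.float32)); cv2.fillConvexPoly(m,np.round(h).astype(int),1)
    M=cv2.moments(m,True); return np.array([M['m10'],M['m01']])/M['m00']/4
def fit(c,cam,n,near=None):
    best=None
    for d in trace(cam,n):
        m=d['pixels'].astype(np.uint8)
        k,l,s,ce=cv2.connectedComponentsWithStats(m)
        if k<2: continue
        i=1+np.argmax(s[1:,4]); u=ce[i]+.0
        p=np.array(near[:2],float)
        if np.hypot(*(proj(c,np.array([[p[0],p[1],.02]]))[0]-u))>25: continue
        for _ in range(5):
            f=cen(c,n,p); J=np.c_[(cen(c,n,p+[.01,0])-f)/.01,(cen(c,n,p+[0,.01])-f)/.01]
            p=p+np.linalg.solve(J,u-f)
        return p,round(d['conf'],2),s[i,4]
def ray(c,u,z):
    d=c['R'].T@np.linalg.inv(c['camera_matrix'])@np.array([u[0],u[1],1.]);o=-c['R'].T@c['t']
    return o+d*(z-o[2])/d[2]
def st():
    s=read_state();print('t',round(s['time_s'],2),'pos',s['position'],'op',round(s['opening']*87,1),'F',s['force'],'gf',s['grasp_force'],'z',s['tcp_rot'][:,2],'x',s['tcp_rot'][:,0]);return s
E
python3 - <<'E'
from h import *
G={'wide_collar':(.460,.085),'narrow_collar':(.529,-.345),'tall_finial':(.482,-.060),'short_finial':(.475,.359)}
for cam in ['top','scene']:
    c=capture(cam)
    for n in G: print(cam,n,fit(c,cam,n,G[n]))
    if cam=='top':
        I=c['color'][:,:,::-1]
        a=cv2.resize(I[185:290,180:320],None,fx=4,fy=4,interpolation=cv2.INTER_CUBIC); cv2.imwrite('pics/crop1.png',a)
        T=c
    u=[trace(cam,n) for n in ('thick_post','slim_post')]
    for d in u: print([ (round(e['conf'],2),e['pixels'].sum(),cv2.minAreaRect(np.argwhere(e['pixels'])[:,::-1].astype(np.float32))) for e in d[:1]])
E
python3 -m jog '0 0 0 0 0 0.1314 87;0 0 0 0 0 0.1314 87;48 -38 0 0 0 0 87;48 -38 0 0 0 0 87;48 -38 0 0 0 0 87;48 -38 0 0 0 0 87;48 -38 0 0 0 0 87;48 -38 0 0 0 0 87;2 -58 0 0 0 0 87;2 -58 0 0 0 0 87;2 -58 0 0 0 0 87;2 -58 0 0 0 0 87'
```

```text
top wide_collar (array([0.4611, 0.0844]), 0.6, np.int32(400))
top narrow_collar (array([ 0.5267, -0.344 ]), 0.83, np.int32(279))
top tall_finial (array([ 0.4824, -0.063 ]), 0.6, np.int32(469))
top short_finial (array([0.4763, 0.3558]), 0.58, np.int32(343))
[(0.86, np.int64(1887), ((207.0, 143.0), (44.0, 44.0), 90.0))]
[(0.7, np.int64(470), ((229.5, 212.0), (24.0, 23.0), 90.0))]
scene wide_collar (array([0.4612, 0.0879]), 0.7, np.int32(309))
scene narrow_collar (array([ 0.5279, -0.3413]), 0.55, np.int32(130))
scene tall_finial (array([ 0.4829, -0.0606]), 0.78, np.int32(422))
scene short_finial (array([0.4755, 0.3576]), 0.67, np.int32(291))
[(0.94, np.int64(1494), ((254.00001525878906, 247.0), (40.357666015625, 39.22719955444336), 47.29060745239258))]
[]
time_s: 3.3
position: [0.4585, -0.1418, 0.2448]
tcp_rot: [[1.0, -0.0, 0.001], [-0.0, -1.0, -0.0], [0.001, 0.0, -1.0]]
force: [0.8, -0.4, -0.4]
opening: 1.003
grasp_force: 0.0
```

View pics/crop1.png

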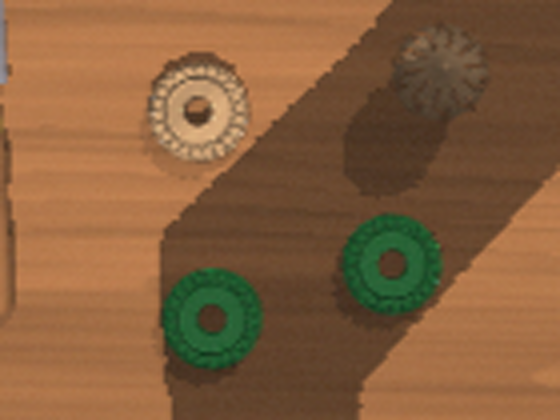

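The crop shows the natural beaded ring at top ≈(229,212), and the two others are green. The wooden ring is the wide collar. I'm moving above it.

```bash
python3 -m jog '1 -57 0 0 0 0 87;1 -57 0 0 0 0 87;1 -57 0 0 0 0 87;0 -57 0 0 0 0 87;0 0 30 0 0 0 87;0 0 30 0 0 0 87;0 0 0 0 0 0 87'
python3 - <<'E'
from h import *
c=capture('wrist');cv2.imwrite('pics/w1.png',c['color'][:,:,::-1]);print(-c['R'].T@c['t'],c['R'][2],c['camera_matrix'][0,0])
print(fit(c,'wrist','wide_collar',(.461,.086)))
print([(d['at'],d['conf']) for d in place_of('wrist','wide_collar')]); st()
print(proj(c,np.array([[.461,.086,.024],[.636,.1495,.118]])))
E
```

```text
time_s: 4.18
position: [0.4599, 0.0848, 0.1832]
tcp_rot: [[1.0, 0.001, -0.005], [0.001, -1.0, 0.0], [-0.005, -0.0, -1.0]]
force: [-0.2, 0.3, 0.5]
opening: 0.998
grasp_force: 0.0
[0.5446 0.0838 0.3226] [-0.3079 -0.0006 -0.9514] 343.989131284833
(array([0.4613, 0.0857]), 0.93, np.int32(3312))
[([0.4568, 0.0921, -0.0022], 0.85), ([0.369, -0.0357, 0.0061], 0.81), ([0.3284, 0.075, -0.0008], 0.64)]
t 4.33 pos [0.4623 0.0842 0.1855] op 86.8 F [0.5026 0.3532 0.7891] gf 0.0 z [ 0.002  -0.0001 -1.    ] x [ 1.     -0.0004  0.002 ]
[[ 254.7754  176.8262]
 [ 121.8707 -119.3399]]
```

View pics/w1.png

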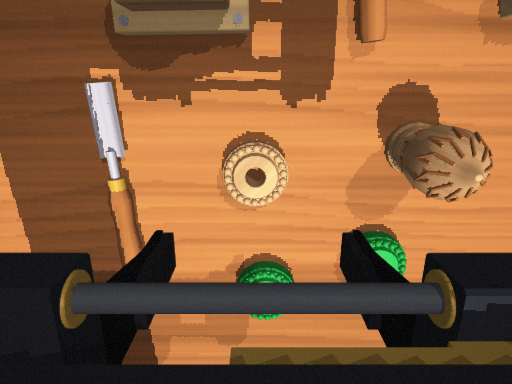

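The wooden collar sits at (255,174), centred between the jaws and clear of the finial and the gouge. Descending and gripping.

```bash
python3 -m jog '0 -1.5 40 0 0 0 87;0 0 40 0 0 0 87;0 0 40 0 0 0 87;0 0 25 0 0 0 87;0 0 11 0 0 0 87;0 0 0 0 0 0 87;0 0 0 0 0 0 50;0 0 0 0 0 0 50;0 0 0 0 0 0 50;0 0 0 0 0 0 50;0 0 0 0 0 0 50'
```

```text
time_s: 5.7
position: [0.4617, 0.086, 0.0291]
tcp_rot: [[1.0, -0.0, 0.001], [-0.0, -1.0, -0.0], [0.001, 0.0, -1.0]]
force: [-0.1, -0.2, 6.8]
opening: 0.703
grasp_force: 30.0
```

```bash
python3 -m jog '0 0 -50 0 0 0 50;0 0 -55 0 0 0 50;0 0 -55 0 0 0 50;42 -32 0 0 0 0 50;41 -32 0 0 0 0 50;0 0 0 0 0 0 50;0 0 0 0 0 0 50'
python3 - <<'E'
from h import *
st()
c=capture('wrist');cv2.imwrite('pics/w2.png',c['color'][:,:,::-1])
print(proj(c,np.array([[.636,.1495,.118],[.636,.1495,.078]])))
print([(d['at'],d['conf']) for d in place_of('wrist','thick_post')])
E
```

```text
time_s: 6.58
position: [0.5428, 0.1499, 0.1877]
tcp_rot: [[1.0, 0.001, -0.003], [0.001, -1.0, -0.0], [-0.003, 0.0, -1.0]]
force: [-0.9, 0.5, 0.2]
opening: 0.701
grasp_force: 30.0
t 6.58 pos [0.5428 0.1499 0.1877] op 61.0 F [-0.9391  0.5037  0.2321] gf 29.999608481302857 z [-0.0033 -0.0005 -1.    ] x [ 1.      0.0006 -0.0033]
[[256.1427  64.0329]
 [256.2904  66.606 ]]
[([0.635, 0.147, 0.0004], 0.66), ([0.438, 0.2167, 0.0011], 0.43)]
```

View pics/w2.png

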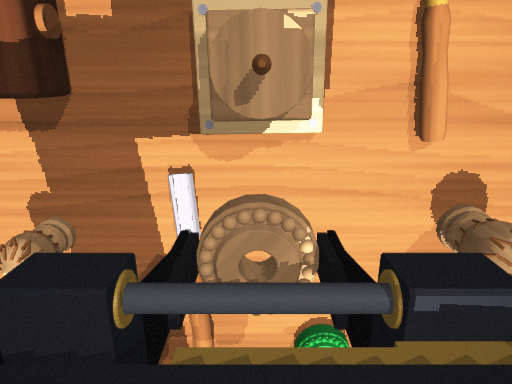

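Dowel tip at (261,64), shoulder disc centred near (260.5,64), and the held collar centred at column ~259.

```bash
python3 - <<'E'
from h import *
I=cv2.imread('pics/w2.png')
c=capture('wrist')
print(ray(c,(261.3,63.5),.118),ray(c,(260.5,63.5),.078))
g=cv2.cvtColor(I,cv2.COLOR_BGR2GRAY)
# dark dowel blob
m=(g[40:90,240:285]<75).astype(np.uint8);print(cv2.connectedComponentsWithStats(m)[2:])
h=cv2.HoughCircles(cv2.GaussianBlur(g[0:140,180:340],(5,5),1),cv2.HOUGH_GRADIENT,1,50,param1=80,param2=15,minRadius=45,maxRadius=60);print(h)
s=st()
# collar hole: bead top plane at collar; rim ellipse extremes 200..318
z=s['position'][2]-.0291+.024
print('collar top centre',ray(c,(259,250),z), ray(c,(257.5,262),z))
E
```

```text
[0.6361 0.146  0.118 ] [0.6378 0.1461 0.078 ]
(array([[   0,    0,   45,   50, 2015],
       [  12,   14,   19,   21,  235]], dtype=int32), array([[22.1985, 24.4233],
       [20.2979, 25.1574]]))
[[[82.5 65.5 52.8]]]
t 6.72 pos [0.5429 0.1493 0.1881] op 61.1 F [ 0.1843 -0.1904 -0.464 ] gf 29.999834317713976 z [-0.0023 -0.0003 -1.    ] x [ 1.     -0.0007 -0.0023]
collar top centre [0.5515 0.1475 0.183 ] [0.5452 0.1482 0.183 ]
```

```bash
python3 -m jog '46 1.5 0 0 0 0 50;46.5 1 0 0 0 0 50;0 0 0 0 0 0 50;0 0 30 0 0 0 50;0 0 10 0 0 0 50;0 0 6 0 0 0 50;0 0 4 0 0 0 50;0 0 3 0 0 0 50;0 0 0 0 0 0 50'
python3 - <<'E'
from h import *
st();c=capture('wrist');cv2.imwrite('pics/w3.png',c['color'][:,:,::-1])
E
```

```text
time_s: 7.85
position: [0.637, 0.1475, 0.1358]
tcp_rot: [[1.0, 0.0, 0.0], [0.0, -1.0, 0.0], [0.0, -0.0, -1.0]]
force: [-0.2, 0.7, 0.4]
opening: 0.7
grasp_force: 30.0
t 7.85 pos [0.637  0.1475 0.1358] op 60.9 F [-0.2147  0.7     0.388 ] gf 29.999821688979864 z [ 0.0004  0.     -1.    ] x [1.     0.0001 0.0004]
```

View pics/w3.png

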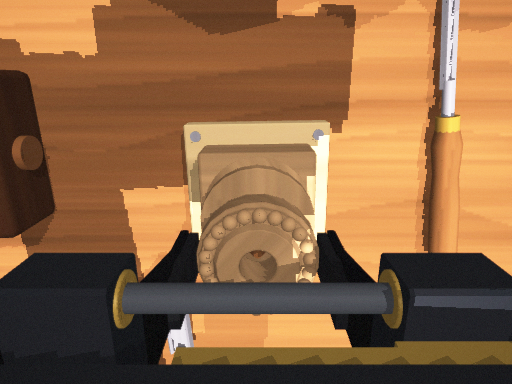

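The dowel end shows dark inside the hole near (262,262), with no contact force. Continuing down and watching the force.

```bash
python3 -m jog '0 0 4 0 0 0 50;0 0 4 0 0 0 50;0 0 4 0 0 0 50;0 0 4 0 0 0 50;0 0 4 0 0 0 50;0 0 3 0 0 0 50;0 0 2 0 0 0 50;0 0 0 0 0 0 50'
```

```text
time_s: 8.9
position: [0.6368, 0.1475, 0.1104]
tcp_rot: [[1.0, -0.0, -0.0], [-0.0, -1.0, -0.0], [-0.0, 0.0, -1.0]]
force: [-0.7, -0.1, -0.8]
opening: 0.701
grasp_force: 30.0
```

```bash
python3 -m jog '0 0 2 0 0 0 50;0 0 0 0 0 0 87;0 0 0 0 0 0 87;0 0 0 0 0 0 87;0 0 -30 0 0 0 87;0 0 -60 0 0 0 87;0 0 -50 0 0 0 87;-50 40 0 0 0 0 87;-50 50 0 0 0 0 87;0 0 0 0 0 0 87'
python3 - <<'E'
from h import *
st();c=capture('wrist');cv2.imwrite('pics/w4.png',c['color'][:,:,::-1])
print(place_of('wrist','wide_collar')[:1])
c=capture('wrist')
print(proj(c,np.array([[.636,.147,.102],[.636,.147,.118]])))
print(fit(c,'wrist','tall_finial',(.4825,-.062)))
E
```

```text
time_s: 10.15
position: [0.5394, 0.0625, 0.2483]
tcp_rot: [[1.0, -0.003, -0.005], [-0.003, -1.0, -0.0], [-0.005, 0.0, -1.0]]
force: [1.5, 0.2, 0.0]
opening: 1.0
grasp_force: 0.0
t 10.15 pos [0.5394 0.0625 0.2483] op 87.0 F [1.5053 0.2206 0.0032] gf 0.0 z [-0.0051 -0.0002 -1.    ] x [ 1.     -0.0032 -0.0051]
[{'at': [0.328, 0.0752, 0.0004], 'conf': 0.97}]
[[150.519   71.3714]
 [144.1602  70.7499]]
(array([ 0.4852, -0.0637]), 0.88, np.int32(3082))
```

View pics/w4.png

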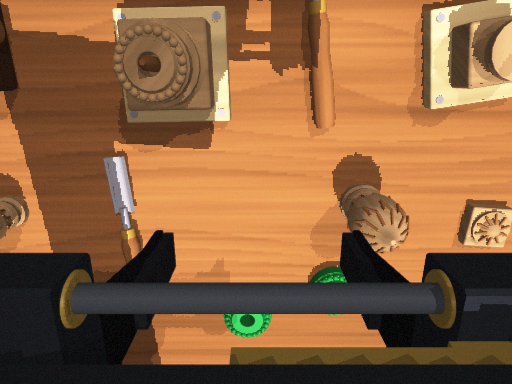

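The wide collar sits on the thick post at (152,63) with the dowel showing in its hole. Next, the narrow collar, since both collars come before the finials.

```bash
python3 -m jog '-2 58 0 0 0 0 87;-2 58 0 0 0 0 87;-2 58 0 0 0 0 87;-2 58 0 0 0 0 87;-2 58 0 0 0 0 87;-2 58 0 0 0 0 87;0 57 0 0 0 0 87;0 0 40 0 0 0 87;0 0 0 0 0 0 87;0 0 0 0 0 0 87'
python3 - <<'E'
from h import *
st();c=capture('wrist');cv2.imwrite('pics/w5.png',c['color'][:,:,::-1])
print(fit(c,'wrist','narrow_collar',(.527,-.343)))
E
```

```text
time_s: 11.6
position: [0.5331, -0.3402, 0.209]
tcp_rot: [[1.0, 0.002, 0.001], [0.002, -1.0, -0.0], [0.001, 0.0, -1.0]]
force: [-0.4, 0.2, -0.5]
opening: 1.002
grasp_force: 0.0
t 11.6 pos [ 0.5331 -0.3402  0.209 ] op 87.2 F [-0.3747  0.2441 -0.4932] gf 0.0 z [ 0.0006 -0.0003 -1.    ] x [1.     0.0016 0.0006]
(array([ 0.5274, -0.3442]), 0.7, np.int32(1409))
```

View pics/w5.png

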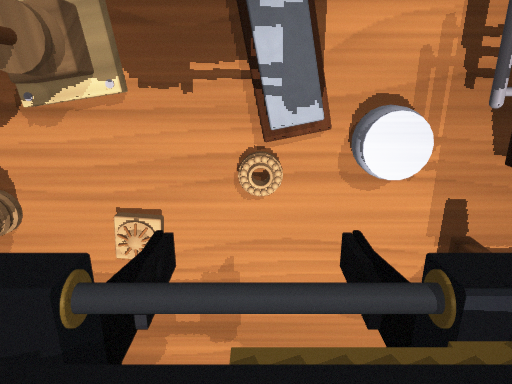

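The narrow collar is at (260,173). The white cup at (393,143) and the stone are low and clear of the jaws. Descending.

```bash
python3 -m jog '-5.5 3.5 50 0 0 0 87;0 0 50 0 0 0 75;0 0 45 0 0 0 75;0 0 25 0 0 0 75;0 0 11 0 0 0 75;0 0 0 0 0 0 75;0 0 0 0 0 0 35;0 0 0 0 0 0 35;0 0 0 0 0 0 35;0 0 0 0 0 0 35;0 0 0 0 0 0 35;0 0 0 0 0 0 35'
```

```text
time_s: 13.2
position: [0.5266, -0.3445, 0.0281]
tcp_rot: [[1.0, -0.0, 0.0], [-0.0, -1.0, -0.0], [0.0, 0.0, -1.0]]
force: [-1.7, 0.3, 4.9]
opening: 0.52
grasp_force: 30.0
```

```bash
python3 -m jog '0 0 -50 0 0 0 35;0 0 -55 0 0 0 35;0 0 -55 0 0 0 35;10 -46 0 0 0 0 35;10 -46 0 0 0 0 35;10 -46 0 0 0 0 35;0 -45 0 0 0 0 35;0 0 0 0 0 0 35;0 0 0 0 0 0 35'
python3 - <<'E'
from h import *
s=st()
c=capture('wrist');I=c['color'][:,:,::-1];cv2.imwrite('pics/w6.png',I)
print([(d['at'],d['conf']) for d in place_of('wrist','slim_post')])
print(proj(c,np.array([[.650,-.161,.114],[.65,-.161,.078]])))
E
```

```text
time_s: 14.32
position: [0.5566, -0.1616, 0.1874]
tcp_rot: [[1.0, 0.001, 0.0], [0.001, -1.0, -0.001], [0.0, 0.001, -1.0]]
force: [-0.2, -1.2, -0.1]
opening: 0.523
grasp_force: 30.0
t 14.32 pos [ 0.5566 -0.1616  0.1874] op 45.5 F [-0.2045 -1.1701 -0.1267] gf 29.999735599849373 z [ 0.0002 -0.0006 -1.    ] x [1.     0.0005 0.0002]
[([0.6469, -0.1574, -0.0029], 0.85)]
[[254.4864  64.3291]
 [254.8544  66.7926]]
```

View pics/w6.png

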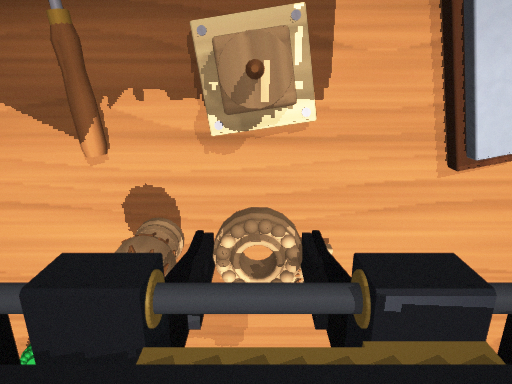

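Slim post dowel is at (255,69), and the held collar is centred at column ~259.5.

```bash
python3 -m jog '45 -1 0 0 0 0 35;45.5 -0.5 0 0 0 0 35;0 0 0 0 0 0 35;0 0 30 0 0 0 35;0 0 14 0 0 0 35;0 0 6 0 0 0 35;0 0 4 0 0 0 35;0 0 3 0 0 0 35;0 0 0 0 0 0 35'
python3 - <<'E'
from h import *
st();c=capture('wrist');I=c['color'][:,:,::-1];cv2.imwrite('pics/w7.png',cv2.resize(I[190:310,180:340],None,fx=4,fy=4,interpolation=cv2.INTER_CUBIC))
E
```

```text
time_s: 15.55
position: [0.647, -0.1598, 0.1309]
tcp_rot: [[1.0, 0.0, 0.001], [0.0, -1.0, -0.0], [0.001, 0.0, -1.0]]
force: [0.2, 1.0, 0.1]
opening: 0.521
grasp_force: 30.0
t 15.55 pos [ 0.647  -0.1598  0.1309] op 45.3 F [0.2161 0.9663 0.0735] gf 29.999902616254985 z [ 0.0005 -0.0002 -1.    ] x [1.     0.0001 0.0005]
```

View pics/w7.png

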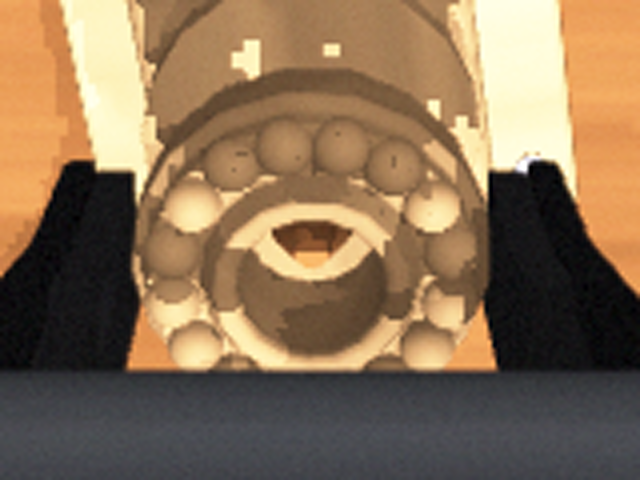

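The dowel shows centred in the hole at crop (312,245), with no force. Lowering.

```bash
python3 -m jog '0 0 4 0 0 0 35;0 0 4 0 0 0 35;0 0 4 0 0 0 35;0 0 4 0 0 0 35;0 0 3 0 0 0 35;0 0 3 0 0 0 35;0 0 1 0 0 0 35;0 0 0 0 0 0 35'
```

```text
time_s: 16.6
position: [0.6469, -0.1598, 0.1075]
tcp_rot: [[1.0, -0.0, -0.0], [-0.0, -1.0, 0.0], [-0.0, -0.0, -1.0]]
force: [-0.2, -0.4, 0.2]
opening: 0.521
grasp_force: 30.0
```

```bash
python3 -m jog '0 0 0 0 0 0 70;0 0 0 0 0 0 70;0 0 -30 0 0 0 87;0 0 -55 0 0 0 87;0 0 -58 0 0 0 87;-41 -24 0 0 0 0 87;-41 -25 0 0 0 0 87;-41 -24 0 0 0 0 87;-40 -25 0 0 0 0 87;0 0 0 0 0 0 87;0 0 0 0 0 0 87'
python3 - <<'E'
from h import *
st();c=capture('wrist')
W=c['color'][:,:,::-1]
print(fit(c,'wrist','tall_finial',(.4825,-.062)),[(d['at'],d['conf']) for d in place_of('wrist','tall_finial')[:2]])
c=capture('top');T=c['color'][:,:,::-1]
print('top',fit(c,'top','tall_finial',(.4825,-.062)))
t=cv2.resize(T[100:220,170:410],(800,400),interpolation=cv2.INTER_CUBIC)
cv2.imwrite('pics/w8.png',np.vstack([t,cv2.resize(W[0:256],(400,200))[:, :].repeat(1,0) if 0 else np.hstack([cv2.resize(W,(267,200)),np.zeros((200,533,3),np.uint8)])]))
for n in ('narrow_collar','wide_collar'): print(n,[(d['at'],round(d['conf'],2)) for d in find_in('top',n)[:4]])
E
```

```text
time_s: 17.98
position: [0.485, -0.0622, 0.2513]
tcp_rot: [[1.0, 0.0, 0.003], [0.0, -1.0, -0.001], [0.003, 0.001, -1.0]]
force: [0.5, 0.0, 0.3]
opening: 0.995
grasp_force: 0.0
t 17.98 pos [ 0.485  -0.0622  0.2513] op 86.6 F [0.4981 0.016  0.2971] gf 0.0 z [ 0.0027 -0.0011 -1.    ] x [1.     0.0001 0.0027]
(array([ 0.4829, -0.0615]), 0.78, np.int32(2848)) [([0.4849, -0.0578, 0.002], 0.7)]
top None
narrow_collar [([0.6455, -0.1631, 0.0952], 0.72), ([0.4468, -0.2295, 0.0149], 0.39)]
wide_collar [([0.6313, 0.1428, 0.1025], 0.89), ([0.3328, 0.0848, 0.0256], 0.72)]
```

View pics/w8.png

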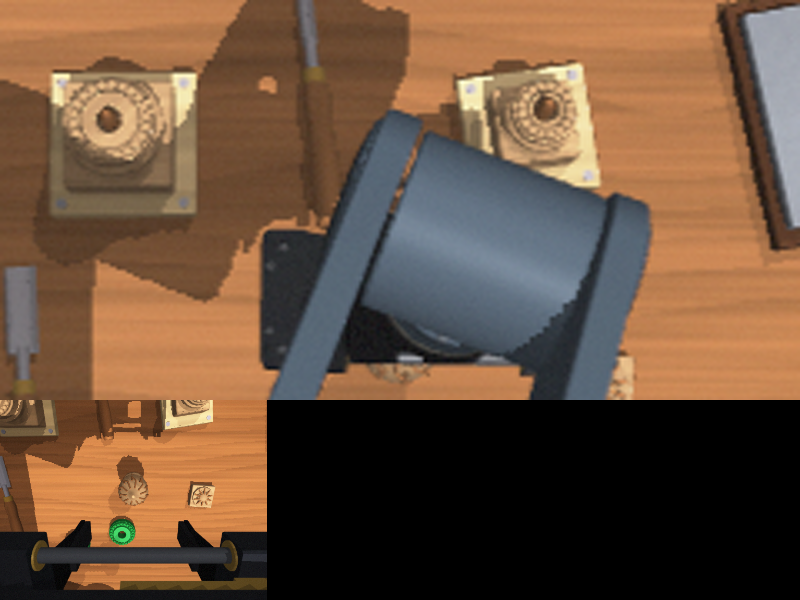

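Both collars are seated (top crop (115,120) and (537,110), tops at 102 and 96 mm). Now grip the tall finial.

```bash
python3 -m jog '-2 -0.5 50 0 0 0 87;0 0 50 0 0 0 87;0 0 50 0 0 0 87;0 0 25 0 0 0 87;0 0 10 0 0 0 87;0 0 0 0 0 0 87;0 0 0 0 0 0 40;0 0 0 0 0 0 40;0 0 0 0 0 0 40;0 0 0 0 0 0 40;0 0 0 0 0 0 40;0 0 0 0 0 0 40'
```

```text
time_s: 19.82
position: [0.4821, -0.0612, 0.0659]
tcp_rot: [[1.0, 0.0, 0.001], [0.0, -1.0, -0.0], [0.001, 0.0, -1.0]]
force: [0.4, 0.7, 5.6]
opening: 0.626
grasp_force: 30.0
```

```bash
python3 -m jog '0 0 -50 0 0 0 40;0 0 -50 0 0 0 40;0 0 -52 0 0 0 40;38.5 -52 0 0 0 0 40;38.5 -52 0 0 0 0 40;38.5 -52 0 0 0 0 40;38.5 -52 0 0 0 0 40;0 0 0 0 0 0 40;0 0 15 0 0 0 40;0 0 8 0 0 0 40;0 0 0 0 0 0 40;0 0 0 0 0 0 40'
python3 - <<'E'
from h import *
st()
o=[]
for n in ('wrist','scene','top'):
    c=capture(n);I=c['color'][:,:,::-1]
    p=proj(c,np.array([[.636,.147,.125]]))[0];print(n,p)
    if n=='wrist': o.append(cv2.resize(I,(400,300)))
    if n=='scene':
        u,v=p.astype(int); u=max(u,50);v=max(v,38);o.append(cv2.resize(I[v-38:v+37,u-50:u+50],(400,300),interpolation=cv2.INTER_CUBIC))
cv2.imwrite('pics/w9.png',np.hstack(o))
E
```

```text
time_s: 21.32
position: [0.6306, 0.1388, 0.1947]
tcp_rot: [[1.0, -0.001, 0.0], [-0.001, -1.0, -0.0], [0.0, 0.0, -1.0]]
force: [1.1, 0.2, -1.2]
opening: 0.632
grasp_force: 30.0
t 21.32 pos [0.6306 0.1388 0.1947] op 55.0 F [ 1.1115  0.2237 -1.1807] gf 30.00267868861556 z [ 0. -0. -1.] x [ 1.     -0.0013  0.    ]
wrist [242.9368 208.1759]
scene [254.5218 224.5071]
top [200.4102 132.7564]
```

View pics/w9.png

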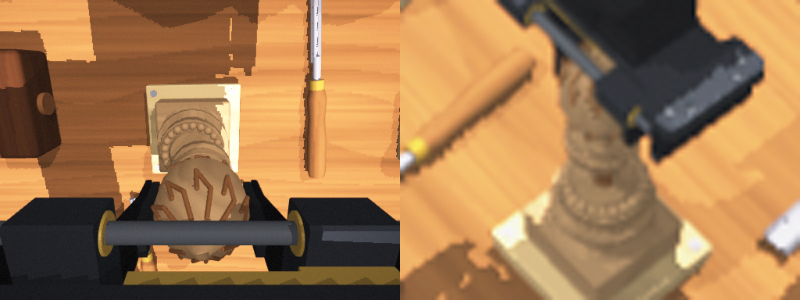

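The rows were capped (64.7 mm > 62.5), so the finial is 5.5/8.4 mm short of the dowel but still above it. Correcting, then lowering gently.

```bash
python3 -m jog '5.5 -8.5 0 0 0 0 40;0 0 0 0 0 0 40;0 0 6 0 0 0 40;0 0 5 0 0 0 40;0 0 4 0 0 0 40;0 0 3 0 0 0 40;0 0 0 0 0 0 40;0 0 0 0 0 0 40'
```

```text
time_s: 22.48
position: [0.6363, 0.1482, 0.1767]
tcp_rot: [[1.0, -0.0, 0.0], [-0.0, -1.0, 0.0], [0.0, -0.0, -1.0]]
force: [-0.0, -0.7, -1.2]
opening: 0.631
grasp_force: 30.0
```

```bash
python3 -m jog '0 0 3 0 0 0 40;0 0 2 0 0 0 40;0 0 1.5 0 0 0 40;0 0 1 0 0 0 40;0 0 0 0 0 0 40;0 0 0 0 0 0 40'
```

```text
time_s: 23.22
position: [0.6362, 0.1482, 0.1691]
tcp_rot: [[1.0, 0.0, 0.0], [0.0, -1.0, 0.0], [0.0, -0.0, -1.0]]
force: [0.4, -0.7, -1.5]
opening: 0.632
grasp_force: 30.0
```

```bash
python3 -m jog '0 0 1 0 0 0 40;0 0 0.5 0 0 0 40;0 0 0 0 0 0 40'
```

```text
time_s: 23.6
position: [0.6363, 0.1482, 0.168]
tcp_rot: [[1.0, 0.0, 0.001], [0.0, -1.0, -0.0], [0.001, 0.0, -1.0]]
force: [-0.4, -0.4, 0.8]
opening: 0.631
grasp_force: 30.0
```

```bash
python3 -m jog '0 0 0 0 0 0 70;0 0 0 0 0 0 80;0 0 0 0 0 0 87;0 0 -30 0 0 0 87;0 0 -50 0 0 0 87;0 0 -30 0 0 0 87;-32 -42 0 0 0 0 87;-32 -42 0 0 0 0 87;-32 -42 0 0 0 0 87;-32 -42 0 0 0 0 87;-32 -41 0 0 0 0 87;0 0 20 0 0 0 87'
python3 -m jog '0 0 0 0 0 0 87'
python3 - <<'E'
from h import *
c=capture('wrist')
W=c['color'][:,:,::-1]
print(fit(c,'wrist','short_finial',(.476,.357)),[(d['at'],d['conf']) for d in place_of('wrist','short_finial')[:2]])
st()
c=capture('scene');S=c['color'][:,:,::-1]
print([(d['at'],round(d['conf'],2)) for d in place_of('scene','tall_finial')[:2]])
cv2.imwrite('pics/w10.png',np.hstack([cv2.resize(W,(400,300)),cv2.resize(S[180:280,190:323],(400,300),interpolation=cv2.INTER_CUBIC)]))
E
```

```text
time_s: 25.1
position: [0.4743, 0.3606, 0.259]
tcp_rot: [[1.0, 0.005, 0.003], [0.005, -1.0, 0.003], [0.003, -0.003, -1.0]]
force: [1.0, 0.2, -0.3]
opening: 1.001
grasp_force: 0.0
time_s: 25.22
position: [0.4747, 0.3572, 0.2562]
tcp_rot: [[1.0, 0.001, -0.003], [0.001, -1.0, -0.002], [-0.003, 0.002, -1.0]]
force: [0.9, -0.8, 0.2]
opening: 0.998
grasp_force: 0.0
(array([0.4754, 0.356 ]), 0.72, np.int32(1502)) [([0.4735, 0.357, 0.004], 0.7), ([0.4395, 0.2125, 0.0011], 0.33)]
t 25.38 pos [0.477  0.3569 0.2581] op 87.3 F [-0.0783 -0.5864  0.1047] gf 0.0 z [ 0.0009  0.0003 -1.    ] x [ 1.     -0.001   0.0009]
[([0.6376, 0.1438, 0.1048], 0.66), ([0.4373, 0.2164, -0.002], 0.2)]
```

View pics/w10.png

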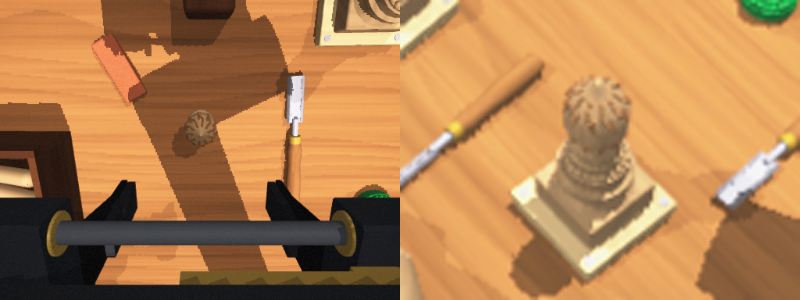

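The tall finial stands upright on its collar (right panel (597,110)). The short finial is at left (200,128), clear of the tools. Descending onto it.

```bash
python3 -m jog '-0.5 0 50 0 0 0 87;0 0 50 0 0 0 87;0 0 50 0 0 0 75;0 0 35 0 0 0 75;0 0 18 0 0 0 75;0 0 0 0 0 0 75;0 0 0 0 0 0 30;0 0 0 0 0 0 30;0 0 0 0 0 0 30;0 0 0 0 0 0 30;0 0 0 0 0 0 30;0 0 0 0 0 0 30'
```

```text
time_s: 26.98
position: [0.4759, 0.3574, 0.055]
tcp_rot: [[1.0, 0.0, 0.001], [0.0, -1.0, 0.0], [0.001, -0.0, -1.0]]
force: [-1.6, -0.0, 3.8]
opening: 0.464
grasp_force: 30.0
```

```bash
python3 -m jog '0 0 -55 0 0 0 30;0 0 -55 0 0 0 30;0 0 -55 0 0 0 30;0 57.5 0 0 0 0 30;0 57.5 0 0 0 0 30;0 57.5 0 0 0 0 30;0 57.5 0 0 0 0 30;0 57.5 0 0 0 0 30;0 57.5 0 0 0 0 30;0 57.5 0 0 0 0 30;0 57.5 0 0 0 0 30;0 57.5 0 0 0 0 30'
python3 -m jog '43 0 0 0 0 0 30;43 0 0 0 0 0 30;43 0 0 0 0 0 30;42 0 0 0 0 0 30;0 0 0 0 0 0 30;0 0 0 0 0 0 30'
```

```text
time_s: 28.48
position: [0.4752, -0.1621, 0.2193]
tcp_rot: [[1.0, -0.0, -0.0], [-0.0, -1.0, 0.0], [-0.0, -0.0, -1.0]]
force: [1.0, -0.5, -0.6]
opening: 0.469
grasp_force: 30.0
time_s: 29.22
position: [0.6454, -0.1599, 0.2185]
tcp_rot: [[1.0, 0.0, -0.003], [0.0, -1.0, 0.001], [-0.003, -0.001, -1.0]]
force: [0.7, 0.5, 0.0]
opening: 0.465
grasp_force: 30.0
```

```bash
python3 -m jog '1 0 20 0 0 0 30;0 0 20 0 0 0 30;0 0 7 0 0 0 30;0 0 5 0 0 0 30;0 0 4 0 0 0 30;0 0 3 0 0 0 30;0 0 0 0 0 0 30;0 0 0 0 0 0 30'
```

```text
time_s: 30.22
position: [0.6478, -0.1604, 0.1608]
tcp_rot: [[1.0, 0.0, 0.0], [0.0, -1.0, -0.0], [0.0, 0.0, -1.0]]
force: [-0.3, -0.5, 0.4]
opening: 0.464
grasp_force: 30.0
```

```bash
python3 -m jog '0 0 3 0 0 0 30;0 0 2 0 0 0 30;0 0 1.5 0 0 0 30;0 0 1 0 0 0 30;0 0 0 0 0 0 30;0 0 0 0 0 0 30'
```

```text
time_s: 30.98
position: [0.6477, -0.1604, 0.1531]
tcp_rot: [[1.0, -0.0, 0.0], [-0.0, -1.0, -0.0], [0.0, 0.0, -1.0]]
force: [-0.6, 0.0, 0.7]
opening: 0.466
grasp_force: 30.0
```

```bash
python3 -m jog '0 0 0 0 0 0 55;0 0 0 0 0 0 70;0 0 0 0 0 0 80;0 0 -30 0 0 0 87;0 0 -50 0 0 0 87;0 0 -30 0 0 0 87;-45 0 0 0 0 0 87;-45 30 0 0 0 0 87;-45 40 0 0 0 0 87;-40 40 0 0 0 0 87;0 50 0 0 0 0 87;0 0 0 0 0 0 87'
python3 - <<'E'
from h import *
st();o=[]
for n,b in (('scene',(130,280,140,340)),('top',(95,245,160,360))):
    c=capture(n);I=c['color'][:,:,::-1]
    o.append(cv2.resize(I[b[0]:b[1],b[2]:b[3]],(400,300),interpolation=cv2.INTER_CUBIC))
    for k in ('tall_finial','short_finial','wide_collar','narrow_collar','rosette_block','fine_gouge','broad_gouge'): print(n,k,[(np.round(d['at'],3).tolist(),round(d['conf'],2)) for d in place_of(n,k)[:2]])
cv2.imwrite('pics/w11.png',np.hstack(o))
E
```

```text
time_s: 32.48
position: [0.4724, -0.3243, 0.2635]
tcp_rot: [[1.0, -0.005, 0.002], [-0.005, -1.0, -0.003], [0.002, 0.003, -1.0]]
force: [0.7, 0.4, -0.5]
opening: 0.997
grasp_force: 0.0
t 32.48 pos [ 0.4724 -0.3243  0.2635] op 86.7 F [ 0.734   0.3665 -0.4749] gf 0.0 z [ 0.002  -0.0029 -1.    ] x [ 1.     -0.0047  0.002 ]
scene tall_finial [([0.639, 0.145, 0.105], 0.59), ([0.649, -0.162, 0.095], 0.15)]
scene short_finial [([0.649, -0.161, 0.096], 0.82)]
scene wide_collar [([0.33, 0.076, -0.001], 0.73), ([0.636, 0.148, 0.082], 0.58)]
scene narrow_collar [([0.646, -0.162, 0.076], 0.66), ([0.441, 0.221, -0.003], 0.23)]
scene rosette_block [([0.454, -0.213, 0.002], 0.56)]
scene fine_gouge [([0.677, 0.002, 0.002], 0.74)]
scene broad_gouge [([0.439, 0.22, -0.004], 0.75)]
top tall_finial [([0.649, -0.157, 0.001], 0.66), ([0.637, 0.153, 0.105], 0.65)]
top short_finial [([0.647, -0.159, 0.102], 0.73)]
top wide_collar [([0.335, 0.077, 0.002], 0.94), ([0.366, -0.032, -0.003], 0.88)]
top narrow_collar [([0.651, -0.161, 0.078], 0.39)]
top rosette_block [([0.452, -0.213, -0.002], 0.94), ([0.44, 0.219, 0.003], 0.53)]
top fine_gouge [([0.673, -0.003, -0.0], 0.76)]
top broad_gouge [([0.441, 0.214, 0.003], 0.69), ([0.636, 0.15, 0.105], 0.25)]
```

View pics/w11.png

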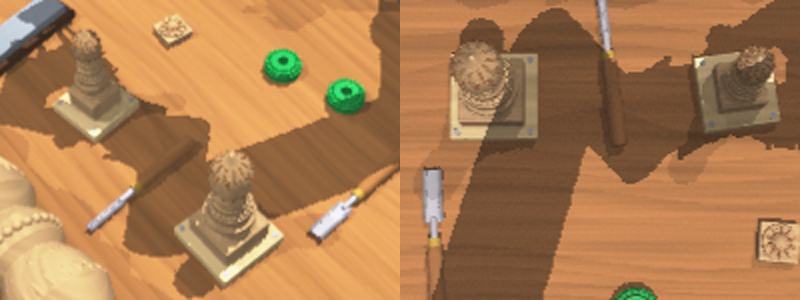

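Both posts are crowned upright (left panel (88,70) and (230,200)), finial undersides are at collar height, and the bystanders haven't moved. Handing in.

```bash
python3 -c "
from rig import *
print(hand_in())"
```

```text
the job is handed in; nothing more can be done
None
```

Both posts are fitted with their collars and finials in the order asked, and I handed the job in at about 33 s; the final pictures show both finials upright and seated, and the rosette block and gouges where they lay (the mallet was not re-measured).

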